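# Cash box catch check at the stall counter

### The job

Check the spring catch on the blue cash box before the stall opens: push its black thumb tab steadily along the lid until it clicks over and stays, feeling the highest force it needs, and never press it harder than 25 N. Then put the box's key with the orange fob into the dish that gives the verdict: yellow if the catch let go below 7 N, green if it took 7 to 11 N, red if it took more than 11 N. Leave the coin basket, the nut jar and the calculator where they are.

Things in the scene. Friction and masses are not known exactly. Their poses are not given: they have to be found in the camera images.
- cash_box: Blue steel cash box, 200 (x) by 160 (y) by 80 mm high, fixed to the counter. Origin: centre of its underside; z up. The catch slides on the flat lid along the box's +x, which points away from the robot within 0.35 rad. Guides 6 mm high flank the slide, outer edges 22 mm either side of its middle line, from 7 mm before the box's centre on; the lid nearer the robot than the tab is free.
- catch (a joint): Travel of the catch along the box's +x: 0 at rest, 0.014 m clicked home at its stop. The force starts at about a seventh of its peak, rises smoothly to the peak (the release force, 3 to 16 N, new each time) at 5 to 6 mm, falls to nought near 12 mm, where the catch snaps on by itself to 14 mm and stays. Let go earlier, it slides back.
- catch_face (a point): Centre of the face to push on: the near (box -x) face of the black upright thumb tab, 30 mm wide across the slide, standing from 1 to 27 mm above the lid; this point is 14 mm above the lid. It moves with the catch.
- spring_set (a joint): Setting of the catch's hidden spring inside the box, which fixes its release force. It varies by only 0.3 mrad, far less than the measuring noise, so a reading tells nothing: the force must be felt by pushing. A release within 0.7 N of a limit (7 or 11 N) may be judged either way.
- key: Brass key on a chunky orange fob, 30 g, lying flat on the counter. Fob 44 (x) by 22 (y) by 14 mm high; the key blade, 6 mm wide, sticks out to 44 mm from the origin along +x. Origin: centre of the fob's underside; z up. Grip the fob across its 22 mm width (y).
- dish_yellow: Shallow yellow square dish, 96 by 96 by 22 mm, walls and floor 3 mm, fixed on a black mat 3 mm thick. Origin: centre of its underside, 3 mm above the counter; z up, sides along its x and y. Three dishes stand in a row, 105 mm apart, in changing order. Verdict: released below 7 N.
- dish_green: The same in green. Verdict: released at 7 to 11 N.
- dish_red: The same in red. Verdict: released above 11 N.
- coin_basket: Small woven-look coin basket, purple, green and white, 100 by 100 by 55 mm, loose, a bystander. Origin: centre of its underside.
- nut_jar: Amber glass jar with a red cap, 70 mm across and 110 mm high, loose, a bystander. Origin: centre of its underside.
- calculator: Grey desk calculator, 130 by 75 by 16 mm, loose, a bystander. Origin: centre of its underside.
Not all that is in view belongs to the job. Leave any turquoise or white look-alike of the key alone.

How it is judged:
By the outcome, as a careful person would: the job done as asked, in the order asked, and still so for the second after the job is handed in, with the robot touching nothing.
It also fails if it takes over 67 s, if anything falls off the work surface, if the arm or the gripper's body presses on something with over 40 N, if the wrist force passes 120 N, or if a joint passes its speed limit or range.

### The arm

A 7-joint arm with a two-finger parallel gripper is mounted at the origin on the work surface. World frame = base frame: x ahead of the robot, y to its left, z up, the work surface at z = 0. Lengths are in m, angles in rad, forces in N, time in s.
With the tool pointing down it reaches from about 0.4 to 0.875 m from the base axis. Payload 19.3 kg.
Tool frame: the origin (TCP) lies between the finger pads; the fingertips stand 8 mm ahead of it and the grasp point (between the pads) lies 11 mm behind it (bot.tip_extent is the x of the fingertips in the tool frame, in m); x points along the fingers, y is the direction in which the jaws open and shut, and the axes are right-handed (so a half turn about x gives the same grasp; the last joint's range is limited). The gripper opens to 85 mm and grips with 20 to 120 N. Pads are 22 mm wide; open, the fingers measure 114 mm over their backs; the gripper's body (76 mm by 85 mm) begins 54 mm behind the grasp point. The pads swing forward as they close: fully open they stand 13 mm farther back than shut.
Start: joints at [-1.34, 0.521, -0.036, 1.599, 0.021, 1.021, -0.113], TCP at [0.185, 0.597, 0.239] pointing down, gripper open.
Joint ranges: [-2.91, 2.91], [-0.3, 2.13], [-1.5, 1.42], [0.17, 2.43], [-1.26, 4.41], [0.16, 1.93], [-2.52, 2.52]. Speed limits (rad/s): [1.89, 1.89, 2.39, 2.39, 3.01, 3.01, 3.01].

### API

Orientations are given as [roll, pitch, yaw] about the fixed x, y, z axes, in that order (R = Rz(yaw) Ry(pitch) Rx(roll)).
In Python, from workcell import telemetry, grab_frame, job, cut_out, pinpoint, bot gives the robot as it stands.
- The arm moves only by the tool send_rows, never from a script. Its argument "rows" is a list of rows, each an object of numbers: "dx", "dy", "dz": the shift along the tool's x, y, z in cm; "rx", "ry", "rz": the turn, a rotation vector about the tool's x, y, z in units of 10 degrees (1.0 is 10 degrees); "fingers": the closure, from -1 (fully open) to 1 (shut). In form: [{"dx": .., "dy": .., "dz": .., "rx": .., "ry": .., "rz": .., "fingers": ..}, ...]. A call has exactly 8 rows; each row is the pose to reach, as a shift and turn from the pose commanded when the call began, along the tool's axes at that moment; what a row does not reach only later rows make up. A row lasts 1/8 s, in which the tool goes at most 62.5 mm and 10.7 degrees, less where a joint would pass 70% of its speed; a pose out of reach is approached as far as the arm can. A call with a gripper value outside its range is refused whole. The fingers move at their own pace and stop on an object; "squeeze" is the grip in N (left out, the last holds). Time passes only in rows, so rows that repeat a pose let the fingers close, or fill a call up. It gives the time, the measured TCP pose, the force and the opening at its end, in the units of the state.
- telemetry.observe(): the state, without advancing time (a new reading comes with each control period).
- grab_frame(name): name is "scene" or "top"; returns a dict with "pixels" (384x512x3 uint8, blue, green, red), "fx", "fy", "cx", "cy" (pixels), "k1" (the pictures are not rectified: a ray, as slopes to the right and down, at radius r is drawn at 1 + k1 r^2 times it, then the intrinsics apply), "R" (3x3) and "t" (3): a world point X has camera coordinates R X + t. Camera axes: x right, y down, z forward; pixel columns grow to the right and rows downward; lengths in m; the calibration is good to about 2 mm. A picture is of the moment at which its call begins. There is no depth.
- job.job_done(): hands the job in, once; it reports no verdict.
Trained networks look in a picture, given as the dict that the camera call returned (one of the last four; its "shot" number tells which), for a name from the list of things; names that differ only in an ending like _2 or _b are one class to them, and where a whole thing is asked for, a point or a joint stands for the part that bears it (a point fixed in the world has none). Each returns a list of dicts, best first, with "conf" (0 to 1); they miss things now and then, are a little off and sometimes report something else, mostly with a low value. They report only what shows in the picture. A call takes as long as a camera call. They do not tell look-alikes from the thing itself.
- cut_out(picture, label): "pixels" (384x512 bool, what is visible of it) and "centre" ([column, row] in pixels, amid what is visible of it).
- pinpoint(picture, label): "centre" ([column, row] in pixels: a listed point, or the origin of a listed thing).
The state is a dict: "clock": time; "qpos": joint angles; "qd": joint speeds; "joint_efforts": joint torques, N m; "position": TCP position; "tool_rot": TCP orientation; "force": force on the tool from outside, world axes, zero at the start; "moment": the same for the moment, N m; "grip_width": finger opening in m.
Only numpy, scipy, OpenCV 4.12 (cv2) and the standard library are available. Lean on these libraries where they do the work, as an engineer would, in place of code of your own. Each camera call takes 0.05 s, during which the arm holds its last target.

## Working session

There is one attempt and no reset: what is moved stays moved. The work goes in short steps, Python scripts to look and compute and a tool call to move; the robot and the scene stay as the last step left them, time stands still between calls to the robot, and variables do not carry over. Pictures are saved under pics/ and viewed, and the job is handed in when it is done.

Besides the shell and the picture viewer there is one more tool, called by a JSON object that holds its "op" and its "data", one argument or row to a line. send_rows: Moves the arm, as the interface text tells. Its arguments: {"type":"object","properties":{"rows":{"type":"array","items":{"type":"object","properties":{"dx":{"type":"number"},"dy":{"type":"number"},"dz":{"type":"number"},"rx":{"type":"number"},"ry":{"type":"number"},"rz":{"type":"number"},"fingers":{"type":"number"}}}},"squeeze":{"type":"number"}},"required":["rows"]}

```bash
ls; mkdir -p pics; python3 - <<'E'
from workcell import telemetry, grab_frame, job, cut_out, pinpoint, bot
import cv2
s=telemetry.observe();print({k:s[k] for k in('clock','position','tool_rot','force','grip_width')})
print(bot.tip_extent)
for n in('scene','top'):
    f=grab_frame(n);cv2.imwrite(f'pics/{n}0.png',f['pixels'])
    print(n,f['fx'],f['fy'],f['cx'],f['cy'],f['k1'],f['R'],f['t'],f['shot'])
    for l in ['cash_box','catch_face','catch','key','dish_yellow','dish_green','dish_red','coin_basket','nut_jar','calculator']:
        print(l,[(p['centre'],round(p['conf'],2)) for p in pinpoint(f,l)] if l!='catch' else '',[(c['centre'],round(c['conf'],2)) for c in cut_out(f,l)])
print(telemetry.observe()['clock'])
E
```

```text
pics
{'clock': 0.0, 'position': array([0.18510879, 0.59661529, 0.23873694]), 'tool_rot': array([-1.50224124,  1.56968922, -1.80301945]), 'force': array([-0.40463581,  0.14764935, -0.87790327]), 'grip_width': 0.08521781587715117}
0.008
scene 460.5501998336132 460.5501998336132 254.2537328077457 188.22245977740042 -0.12096092579394795 [[-0.73728546  0.67541436  0.01501996]
 [ 0.57892037  0.64309954 -0.50127258]
 [-0.34822602 -0.36088562 -0.86515906]] [ 0.42447702 -0.28922395  1.47168264] 1
cash_box [([303.2, 257.0], 0.95)] [([305.9, 250.9], 0.77)]
catch_face [] [([306.0, 248.3], 0.62)]
catch  [([305.9, 246.6], 0.73)]
key [([289.1, 187.7], 0.56), ([247.8, 213.2], 0.43)] [([246.4, 208.5], 0.51)]
dish_yellow [([253.8, 148.7], 0.73)] [([253.1, 147.2], 0.61)]
dish_green [([198.1, 114.4], 0.67)] [([289.8, 187.8], 0.61)]
dish_red [([224.1, 132.1], 0.65)] [([225.1, 129.4], 0.65)]
coin_basket [([217.7, 259.1], 0.66)] [([219.9, 254.8], 0.81)]
nut_jar [([160.1, 195.0], 0.8)] [([158.5, 188.0], 0.73)]
calculator [([273.6, 328.5], 0.6)] [([273.4, 331.2], 0.76), ([305.4, 250.7], 0.74)]
top 465.584739
[... 317 characters left out ...]
_face [([142.5, 188.2], 0.78)] [([141.5, 179.3], 0.8)]
catch  [([145.4, 181.9], 0.54)]
key [([231.3, 178.4], 0.73), ([221.9, 284.4], 0.71), ([224.2, 237.7], 0.48)] [([219.8, 281.7], 0.76), ([232.4, 180.7], 0.61), ([337.3, 228.1], 0.55), ([228.3, 236.3], 0.51)]
dish_yellow [([295.7, 236.2], 0.97)] [([293.9, 236.4], 0.92), ([379.0, 219.6], 0.55), ([144.3, 182.5], 0.36), ([336.9, 228.1], 0.35)]
dish_green [([376.5, 221.7], 0.88)] [([381.1, 218.9], 0.69)]
dish_red [([337.4, 229.4], 0.61), ([153.3, 195.7], 0.25)] [([339.2, 224.7], 0.64)]
coin_basket [([212.5, 129.2], 0.67)] [([209.8, 124.5], 0.8)]
nut_jar [([306.6, 119.3], 0.65)] [([310.1, 113.2], 0.61)]
calculator [] [([121.1, 131.0], 0.75)]
2.0
```

```bash
python3 - <<'E'
import cv2
a=cv2.imread('pics/top0.png');b=cv2.imread('pics/scene0.png')
cv2.imwrite('pics/top_key.png',cv2.resize(a[150:310,180:280],None,fx=3.7,fy=3.7,interpolation=cv2.INTER_CUBIC))
cv2.imwrite('pics/scene_key.png',cv2.resize(b[170:280,230:350],None,fx=5,fy=5,interpolation=cv2.INTER_CUBIC))
E
```

```text
(no output)
```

View pics/top0.png

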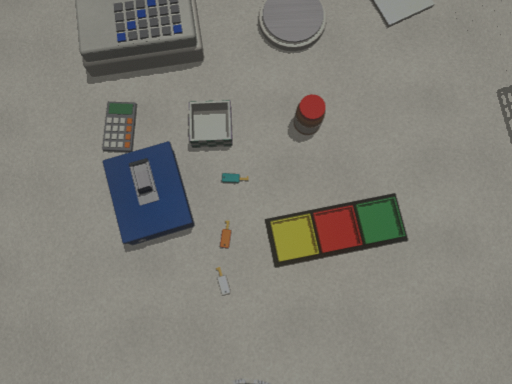

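View pics/scene0.png

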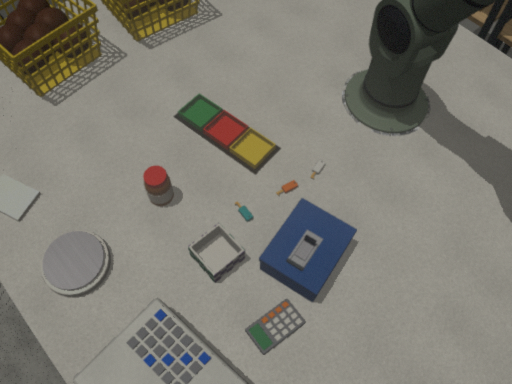

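View pics/top_key.png

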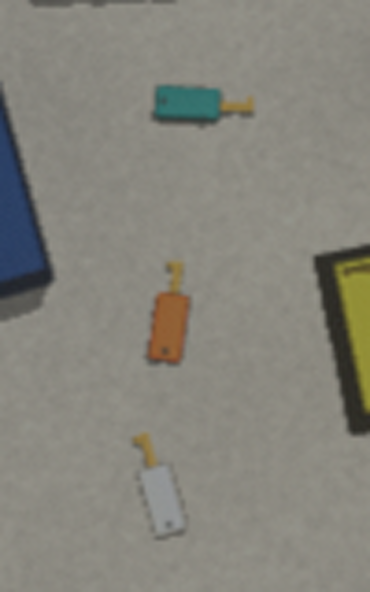

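View pics/scene_key.png

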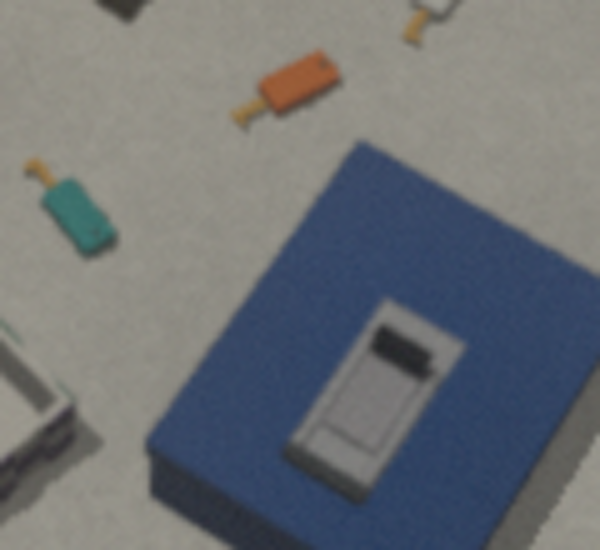

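Top view: the candidates for the key are orange (226,237), turquoise (231,178) and white (222,284). The crop shows the orange fob plainly at (226,237), so that is the key. The box lid is at about (147,190) with the black tab near (145,189). The dishes are yellow (295,238), red (337,230) and green (380,221).

```bash
cat > h.py <<'E'
import numpy as np, cv2
CAM={'scene':dict(f=460.5501998336132,c=(254.2537328077457,188.22245977740042),k1=-0.12096092579394795,R=np.array([[-0.73728546,0.67541436,0.01501996],[0.57892037,0.64309954,-0.50127258],[-0.34822602,-0.36088562,-0.86515906]]),t=np.array([0.42447702,-0.28922395,1.47168264])),
'top':dict(f=465.5847395111158,c=(246.12094410331835,187.30966466723228),k1=-0.006331434234168699,R=np.array([[-0.05590104,-0.99842566,-0.00461338],[-0.9761512,0.05562353,-0.20984485],[0.2097711,-0.00722719,-0.97772381]]),t=np.array([1.61868681e-04,5.79549106e-01,1.03114366]))}
def K(c):return np.array([[c['f'],0,c['c'][0]],[0,c['f'],c['c'][1]],[0,0,1.]])
def ground(n,px,z):
    c=CAM[n];u=cv2.undistortPoints(np.array(px,float).reshape(-1,1,2),K(c),np.array([c['k1'],0,0,0.])).reshape(-1,2)
    d=np.c_[u,np.ones(len(u))]@c['R'];o=-c['R'].T@c['t']
    s=(z-o[2])/d[:,2];return o+d*s[:,None]
def proj(n,X):
    c=CAM[n];return cv2.projectPoints(np.array(X,float).reshape(-1,1,3),cv2.Rodrigues(c['R'])[0],c['t'],K(c),np.array([c['k1'],0,0,0.]))[0].reshape(-1,2)
E
python3 - <<'E'
from h import *
for n in('top','scene'):
    im=cv2.imread(f'pics/{n}0.png');hsv=cv2.cvtColor(im,cv2.COLOR_BGR2HSV)
    print(n,'cam',-CAM[n]['R'].T@CAM[n]['t'])
    def rect(m,z,roi):
        q=np.zeros_like(m);x0,x1,y0,y1=roi;q[y0:y1,x0:x1]=m[y0:y1,x0:x1]
        nn,lab,st,ce=cv2.connectedComponentsWithStats(q);i=1+np.argmax(st[1:,4]);ys,xs=np.where(lab==i)
        g=ground(n,np.c_[xs,ys],z)[:,:2]
        r=cv2.minAreaRect((g*1000).astype(np.float32));b=cv2.boxPoints(r);return st[i].tolist(),np.round(r[0],1),np.round(r[1],1),round(r[2],1),g.mean(0).round(4)
    H,S,V=cv2.split(hsv)
    roi=(95,210,130,260) if n=='top' else (240,380,190,310)
    print('V blue', np.percentile(V[(H>105)&(H<125)&(S>100)],[5,25,50,75,95]))
    print('lid',rect(((H>100)&(H<130)&(S>100)&(V>75)).astype(np.uint8),.08,roi))
    k=(210,245,215,255) if n=='top' else (270,305,178,200)
    print('fob',rect(((H<14)&(S>140)&(V>90)).astype(np.uint8),.014,k), )
    bk=(130,160,175,200) if n=='top' else (295,325,228,250)
    print('blk',rect(((V<45)).astype(np.uint8),.08+.027,bk))
d=lambda n,p,z:print(n,p,ground(n,p,z).round(4).tolist())
d('top',[(295.7,236.2),(376.5,221.7),(337.4,229.4)],.003); d('scene',[(253.8,148.7),(198.1,114.4),(224.1,132.1)],.003)
d('top',[(142.5,188.2)],.094);d('top',[(153.2,194.5)],0);d('scene',[(303.2,257)],0)
d('top',[(212,129)],0);d('top',[(306,119)],0)
im=cv2.imread('pics/top0.png');cv2.imwrite('pics/tab_t.png',cv2.resize(im[140:250,95:200],None,fx=5,fy=5,interpolation=cv2.INTER_CUBIC))
E
```

```text
top cam [ 0.34943246 -0.02462268  1.12978985]
V blue [ 91.  94.  96.  98. 103.]
lid ([103, 142, 89, 101, 5020], array([580.2, 197.6]), array([201.8, 161.4]), 13.8, array([0.5733, 0.1961]))
fob ([221, 230, 10, 18, 48], array([466.4,  24.5]), array([19.1, 39.3]), 79.1, array([0.4628, 0.026 ]))
blk ([138, 187, 14, 7, 58], array([576.1, 195.9]), array([10.8, 28.6]), 13.2, array([0.576, 0.196]))
scene cam [0.99287656 0.43041102 1.12188391]
V blue [ 95.  98. 100. 102. 128.]
lid ([260, 200, 96, 94, 4042], array([581.2, 201.5]), array([200.2, 160.2]), 13.7, array([0.5814, 0.2037]))
fob ([283, 181, 14, 11, 83], array([469.5,  27.4]), array([18.9, 40.1]), 79.8, array([0.4698, 0.0277]))
blk ([308, 239, 6, 5, 8], array([583.7, 205.5]), array([ 2.1, 15.5]), 7.2, array([0.5836, 0.2057]))
top [(295.7, 236.2), (376.5, 221.7), (337.4, 229.4)] [[0.4635, -0.146, 0.003], [0.4876, -0.3451, 0.003], [0.4743, -0.2483, 0.003]]
scene [(253.8, 148.7), (198.1, 114.4), (224.1, 132.1)] [[0.4523, -0.1368, 0.003], [0.4932, -0.3484, 0.003], [0.4778, -0.242, 0.003]]
top [(142.5, 188.2)] [[0.583, 0.2035, 0.094]]
top [(153.2, 194.5)] [[0.5867, 0.1978, 0.0]]
scene [(303.2, 257)] [[0.5864, 0.2005, 0.0]]
top [(212, 129)] [[0.7487, 0.0454, 0.0]]
top [(306, 119)] [[0.7618, -0.1961, 0.0]]
```

View pics/tab_t.png

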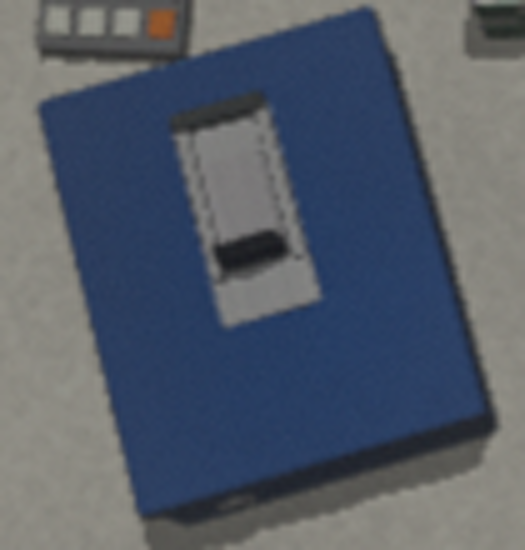

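```bash
cat >> h.py <<'E'
from scipy.spatial.transform import Rotation as Ro
YAW=np.radians(13.75);BC=np.array([.5807,.1995]);BX=np.array([np.cos(YAW),np.sin(YAW)]);BY=np.array([-BX[1],BX[0]])
def box(g):g=np.atleast_2d(g)[:,:2]-BC;return np.c_[g@BX,g@BY]*1000
def plan(s,P,xdir_z=None,R1=None):
    "shift (cm) & rotvec (10deg) in tool frame from pose s"
    R0=Ro.from_euler('xyz',s['tool_rot']);d=R0.inv().apply(np.array(P)-s['position'])*100
    out=[d.round(2)]
    if R1 is not None: out.append((np.degrees((R0.inv()*R1).as_rotvec())/10).round(3))
    return out
def down(yaw_y):
    "tool pointing down with tool y at world heading yaw_y"
    x=np.array([0,0,-1.]);y=np.array([np.cos(yaw_y),np.sin(yaw_y),0]);return Ro.from_matrix(np.c_[x,y,np.cross(x,y)])
E
python3 - <<'E'
from h import *
from workcell import telemetry
print('plate near',box(ground('top',[(140,205.4),(159.4,199.4)],.081)).round(1).tolist())
print('plate far',box(ground('top',[(95+172/5,140+125/5),(95+265/5,140+95/5)],.083)).round(1).tolist())
print('scene near',box(ground('scene',[(230+388/5,170+298/5),(230+467/5,170+346/5)],.081)).round(1).tolist())
print('tab scene top ',box(ground('scene',[(230+377/5,170+325/5),(230+438/5,170+352/5)],.107)).round(1).tolist())
print('tab top base near',box(ground('top',[(95+225/5,140+272/5),(95+289/5,140+252/5)],.081)).round(1).tolist())
print('tab pin',box(ground('top',[(142.5,188.2)],.094)))
s=telemetry.observe();R0=Ro.from_euler('xyz',s['tool_rot']);print(R0.as_matrix().round(3))
for sg in(1,-1):
    P=np.r_[BC-.045*BX,.16];print(sg,P,plan(s,P,R1=down(YAW+sg*np.pi/2)))
E
```

```text
plate near [[-30.6, 20.8], [-30.1, -25.3]]
plate far [[68.7, 20.6], [70.0, -24.4]]
scene near [[-30.6, -19.6], [-30.1, 26.3]]
tab scene top  [[-3.1, -13.0], [-7.4, 18.7]]
tab top base near [[-5.7, 14.5], [-5.3, -16.1]]
tab pin [[3.19239234 3.29651779]]
[[-0.     0.296  0.955]
 [-0.     0.955 -0.296]
 [-1.    -0.    -0.   ]]
1 [0.53698961 0.18880413 0.16      ] [array([  7.93, -28.56,  45.69]), array([-3.098, -0.   ,  0.   ])]
-1 [0.53698961 0.18880413 0.16      ] [array([  7.93, -28.56,  45.69]), array([14.902,  0.   ,  0.   ])]
```

{"op": "send_rows", "data": {
  "rows": [
    {"dx":0.5,"dy":-4,"dz":6,"rx":-1,"fingers":1},
    {"dx":1,"dy":-8,"dz":12,"rx":-2,"fingers":1},
    {"dx":2,"dy":-12,"dz":18,"rx":-3.098,"fingers":1},
    {"dx":3,"dy":-16,"dz":24,"rx":-3.098,"fingers":1},
    {"dx":4,"dy":-20,"dz":31,"rx":-3.098,"fingers":1},
    {"dx":5.5,"dy":-24,"dz":38,"rx":-3.098,"fingers":1},
    {"dx":7,"dy":-28.56,"dz":45.69,"rx":-3.098,"fingers":1},
    {"dx":7.93,"dy":-28.56,"dz":45.69,"rx":-3.098,"fingers":1}
  ]
}}

```text
invalid input at $.rows[0]: expected keys dx, dy, dz, rx, ry, rz, fingers
```

{"op": "send_rows", "data": {
  "rows": [
    {"dx":0.5,"dy":-4,"dz":6,"rx":-1,"ry":0,"rz":0,"fingers":1},
    {"dx":1,"dy":-8,"dz":12,"rx":-2,"ry":0,"rz":0,"fingers":1},
    {"dx":2,"dy":-12,"dz":18,"rx":-3.098,"ry":0,"rz":0,"fingers":1},
    {"dx":3,"dy":-16,"dz":24,"rx":-3.098,"ry":0,"rz":0,"fingers":1},
    {"dx":4,"dy":-20,"dz":31,"rx":-3.098,"ry":0,"rz":0,"fingers":1},
    {"dx":5.5,"dy":-24,"dz":38,"rx":-3.098,"ry":0,"rz":0,"fingers":1},
    {"dx":7,"dy":-28.56,"dz":45.69,"rx":-3.098,"ry":0,"rz":0,"fingers":1},
    {"dx":7.93,"dy":-28.56,"dz":45.69,"rx":-3.098,"ry":0,"rz":0,"fingers":1}
  ]
}}

```text
clock: 3.0
position: [0.5072, 0.2216, 0.1718]
tool_rot: [0.276, 1.57, 0.516]
force: [0.6, 0.8, 0.8]
grip_width: 0.0002
```

```bash
cat > st.py <<'E'
from h import *
from workcell import telemetry,grab_frame
import sys
def stat(k=0):
    F=[];
    s=telemetry.observe();F.append(s['force'])
    for i in range(k):
        grab_frame('top');s=telemetry.observe();F.append(s['force'])
    F=np.array(F);fb=np.c_[F[:,:2]@BX,F[:,:2]@BY,F[:,2]]
    print('t',round(s['clock'],2),'pos',s['position'].round(4),'box',box(s['position']).round(2),'F',fb.mean(0).round(2),'sd',fb.std(0).round(2),'w',round(s['grip_width'],4))
    return s
E
python3 - <<'E'
from st import *
s=stat(2)
P=np.r_[BC-.040*BX,.098];print(plan(s,P,R1=down(YAW+np.pi/2)))
E
```

```text
t 3.1 pos [0.5091 0.2167 0.1703] box [[-65.47  33.74]] F [-0.03 -3.8  -0.82] sd [0.65 6.09 1.79] w 0.0002
[array([ 7.24, -3.33,  2.58]), array([-0.047, -0.004,  0.017])]
```

{"op": "send_rows", "data": {
  "rows": [
    {"dx":0,"dy":-3.33,"dz":2.4,"rx":0,"ry":0,"rz":0,"fingers":1},
    {"dx":2,"dy":-3.33,"dz":2.4,"rx":0,"ry":0,"rz":0,"fingers":1},
    {"dx":4,"dy":-3.33,"dz":2.4,"rx":0,"ry":0,"rz":0,"fingers":1},
    {"dx":5.2,"dy":-3.33,"dz":2.4,"rx":0,"ry":0,"rz":0,"fingers":1},
    {"dx":5.2,"dy":-3.33,"dz":2.4,"rx":0,"ry":0,"rz":0,"fingers":1},
    {"dx":5.2,"dy":-3.33,"dz":2.4,"rx":0,"ry":0,"rz":0,"fingers":1},
    {"dx":5.2,"dy":-3.33,"dz":2.4,"rx":0,"ry":0,"rz":0,"fingers":1},
    {"dx":5.2,"dy":-3.33,"dz":2.4,"rx":0,"ry":0,"rz":0,"fingers":1}
  ]
}}

```text
clock: 4.1
position: [0.5372, 0.1965, 0.1201]
tool_rot: [0.135, 1.57, 0.375]
force: [0.4, 0.5, -0.6]
grip_width: 0.0001
```

```bash
python3 - <<'E'
from st import *
s=stat(3)
P=np.r_[BC-.030*BX,.098];print(plan(s,P,R1=down(YAW+np.pi/2)))
cv2.imwrite('pics/t1.png',cv2.resize(grab_frame('top')['pixels'][120:260,80:260],None,fx=4,fy=4,interpolation=cv2.INTER_CUBIC))
cv2.imwrite('pics/s1.png',cv2.resize(grab_frame('scene')['pixels'][160:300,230:380],None,fx=4,fy=4,interpolation=cv2.INTER_CUBIC))
E
```

```text
t 4.25 pos [0.5371 0.1964 0.1198] box [[-43.12   7.4 ]] F [-0.16  0.5  -0.33] sd [0.77 0.34 0.33] w 0.0001
[array([ 2.18, -0.74,  1.31]), array([-0.001,  0.001,  0.   ])]
```

View pics/t1.png

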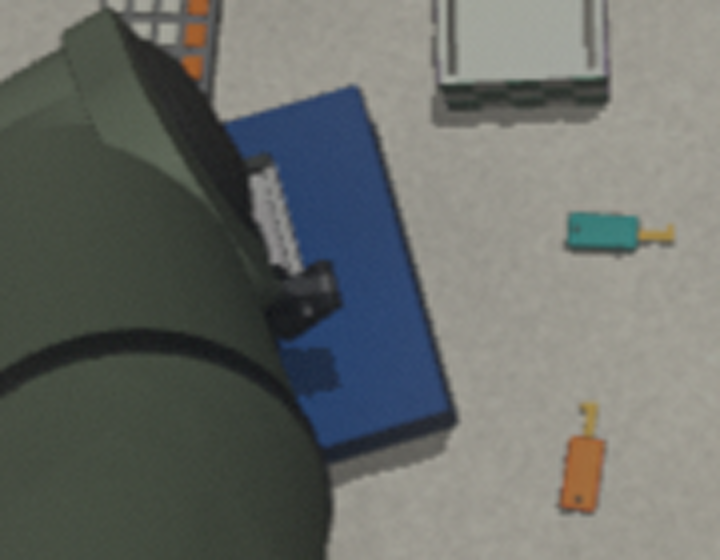

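View pics/s1.png

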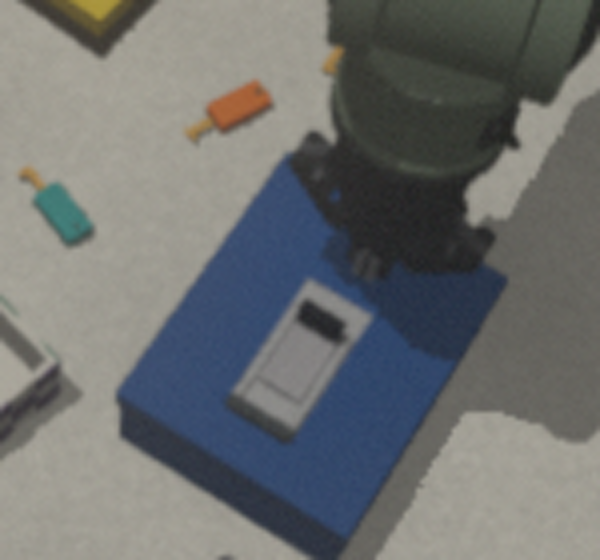

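The picture shows the shut fingers over the near lid, in front of the black tab and clear of it, at about (365,265) in the scene crop. Next I descend.

{"op": "send_rows", "data": {
  "rows": [
    {"dx":1,"dy":-0.74,"dz":0.8,"rx":0,"ry":0,"rz":0,"fingers":1},
    {"dx":2.18,"dy":-0.74,"dz":1.3,"rx":0,"ry":0,"rz":0,"fingers":1},
    {"dx":2.18,"dy":-0.74,"dz":1.5,"rx":0,"ry":0,"rz":0,"fingers":1},
    {"dx":2.18,"dy":-0.74,"dz":1.7,"rx":0,"ry":0,"rz":0,"fingers":1},
    {"dx":2.18,"dy":-0.74,"dz":1.9,"rx":0,"ry":0,"rz":0,"fingers":1},
    {"dx":2.18,"dy":-0.74,"dz":2.0,"rx":0,"ry":0,"rz":0,"fingers":1},
    {"dx":2.18,"dy":-0.74,"dz":2.0,"rx":0,"ry":0,"rz":0,"fingers":1},
    {"dx":2.18,"dy":-0.74,"dz":2.0,"rx":0,"ry":0,"rz":0,"fingers":1}
  ]
}}

```text
clock: 5.35
position: [0.5581, 0.194, 0.098]
tool_rot: [0.091, 1.571, 0.331]
force: [-0.3, -0.5, -0.5]
grip_width: 0.0001
```

```bash
python3 - <<'E'
from st import *
s=stat(9)
E
```

```text
t 5.8 pos [0.5582 0.194  0.0978] box [[-2.32e+01  2.00e-02]] F [ 0.   -0.21 -0.03] sd [0.34 0.77 0.4 ] w -0.0003
```

{"op": "send_rows", "data": {
  "rows": [
    {"dx":0,"dy":0,"dz":0.07,"rx":0,"ry":0,"rz":0,"fingers":1},
    {"dx":0,"dy":0,"dz":0.14,"rx":0,"ry":0,"rz":0,"fingers":1},
    {"dx":0,"dy":0,"dz":0.21,"rx":0,"ry":0,"rz":0,"fingers":1},
    {"dx":0,"dy":0,"dz":0.28,"rx":0,"ry":0,"rz":0,"fingers":1},
    {"dx":0,"dy":0,"dz":0.35,"rx":0,"ry":0,"rz":0,"fingers":1},
    {"dx":0,"dy":0,"dz":0.4,"rx":0,"ry":0,"rz":0,"fingers":1},
    {"dx":0,"dy":0,"dz":0.4,"rx":0,"ry":0,"rz":0,"fingers":1},
    {"dx":0,"dy":0,"dz":0.4,"rx":0,"ry":0,"rz":0,"fingers":1}
  ]
}}

```text
clock: 6.8
position: [0.562, 0.1949, 0.0978]
tool_rot: [-2.909, 1.571, -2.669]
force: [-0.1, -0.4, 0.7]
grip_width: -0.0
```

```bash
python3 - <<'E'
from st import *
s=stat(5)
E
```

```text
t 7.05 pos [0.5621 0.1949 0.0979] box [[-19.19  -0.04]] F [ 0.33 -0.2   0.23] sd [0.59 0.24 0.36] w -0.0
```

{"op": "send_rows", "data": {
  "rows": [
    {"dx":0,"dy":0,"dz":0.05,"rx":0,"ry":0,"rz":0,"fingers":1},
    {"dx":0,"dy":0,"dz":0.1,"rx":0,"ry":0,"rz":0,"fingers":1},
    {"dx":0,"dy":0,"dz":0.15,"rx":0,"ry":0,"rz":0,"fingers":1},
    {"dx":0,"dy":0,"dz":0.2,"rx":0,"ry":0,"rz":0,"fingers":1},
    {"dx":0,"dy":0,"dz":0.25,"rx":0,"ry":0,"rz":0,"fingers":1},
    {"dx":0,"dy":0,"dz":0.3,"rx":0,"ry":0,"rz":0,"fingers":1},
    {"dx":0,"dy":0,"dz":0.3,"rx":0,"ry":0,"rz":0,"fingers":1},
    {"dx":0,"dy":0,"dz":0.3,"rx":0,"ry":0,"rz":0,"fingers":1}
  ]
}}

```text
clock: 8.05
position: [0.5648, 0.1956, 0.0978]
tool_rot: [-2.935, 1.571, -2.695]
force: [-2.5, 0.1, 1.2]
grip_width: 0.0002
```

```bash
python3 - <<'E'
from st import *
s=stat(5)
E
```

```text
t 8.3 pos [0.5649 0.1956 0.0978] box [[-1.623e+01  1.000e-02]] F [-2.28 -0.21  1.14] sd [0.52 0.63 0.29] w 0.0
```

{"op": "send_rows", "data": {
  "rows": [
    {"dx":0,"dy":0,"dz":0.05,"rx":0,"ry":0,"rz":0,"fingers":1},
    {"dx":0,"dy":0,"dz":0.1,"rx":0,"ry":0,"rz":0,"fingers":1},
    {"dx":0,"dy":0,"dz":0.15,"rx":0,"ry":0,"rz":0,"fingers":1},
    {"dx":0,"dy":0,"dz":0.15,"rx":0,"ry":0,"rz":0,"fingers":1},
    {"dx":0,"dy":0,"dz":0.15,"rx":0,"ry":0,"rz":0,"fingers":1},
    {"dx":0,"dy":0,"dz":0.15,"rx":0,"ry":0,"rz":0,"fingers":1},
    {"dx":0,"dy":0,"dz":0.15,"rx":0,"ry":0,"rz":0,"fingers":1},
    {"dx":0,"dy":0,"dz":0.15,"rx":0,"ry":0,"rz":0,"fingers":1}
  ]
}}

```text
clock: 9.3
position: [0.5664, 0.196, 0.0979]
tool_rot: [-2.408, 1.571, -2.168]
force: [-4.3, -0.6, 1.6]
grip_width: 0.0001
```

```bash
python3 - <<'E'
from st import *
s=stat(7)
E
```

```text
t 9.65 pos [0.5664 0.196  0.0978] box [[-14.71  -0.04]] F [-4.2   0.04  1.01] sd [0.41 0.63 0.49] w 0.0001
```

{"op": "send_rows", "data": {
  "rows": [
    {"dx":0,"dy":0,"dz":0.05,"rx":0,"ry":0,"rz":0,"fingers":1},
    {"dx":0,"dy":0,"dz":0.1,"rx":0,"ry":0,"rz":0,"fingers":1},
    {"dx":0,"dy":0,"dz":0.1,"rx":0,"ry":0,"rz":0,"fingers":1},
    {"dx":0,"dy":0,"dz":0.1,"rx":0,"ry":0,"rz":0,"fingers":1},
    {"dx":0,"dy":0,"dz":0.1,"rx":0,"ry":0,"rz":0,"fingers":1},
    {"dx":0,"dy":0,"dz":0.1,"rx":0,"ry":0,"rz":0,"fingers":1},
    {"dx":0,"dy":0,"dz":0.1,"rx":0,"ry":0,"rz":0,"fingers":1},
    {"dx":0,"dy":0,"dz":0.1,"rx":0,"ry":0,"rz":0,"fingers":1}
  ]
}}

```text
clock: 10.65
position: [0.5674, 0.1962, 0.0978]
tool_rot: [-2.587, 1.571, -2.347]
force: [-4.8, -1.0, 1.3]
grip_width: 0.0003
```

```bash
python3 - <<'E'
from st import *
s=stat(7)
E
```

```text
t 11.0 pos [0.5674 0.1963 0.0979] box [[-1.37e+01  1.00e-02]] F [-4.87 -0.03  0.81] sd [0.14 0.4  0.4 ] w 0.0001
```

{"op": "send_rows", "data": {
  "rows": [
    {"dx":0,"dy":0,"dz":0.05,"rx":0,"ry":0,"rz":0,"fingers":1},
    {"dx":0,"dy":0,"dz":0.08,"rx":0,"ry":0,"rz":0,"fingers":1},
    {"dx":0,"dy":0,"dz":0.08,"rx":0,"ry":0,"rz":0,"fingers":1},
    {"dx":0,"dy":0,"dz":0.08,"rx":0,"ry":0,"rz":0,"fingers":1},
    {"dx":0,"dy":0,"dz":0.08,"rx":0,"ry":0,"rz":0,"fingers":1},
    {"dx":0,"dy":0,"dz":0.08,"rx":0,"ry":0,"rz":0,"fingers":1},
    {"dx":0,"dy":0,"dz":0.08,"rx":0,"ry":0,"rz":0,"fingers":1},
    {"dx":0,"dy":0,"dz":0.08,"rx":0,"ry":0,"rz":0,"fingers":1}
  ]
}}

```text
clock: 12.0
position: [0.5681, 0.1964, 0.0979]
tool_rot: [3.133, 1.571, -2.91]
force: [-4.5, -2.1, 1.1]
grip_width: 0.0001
```

```bash
python3 - <<'E'
from st import *
s=stat(7)
E
```

```text
t 12.35 pos [0.5681 0.1964 0.0978] box [[-12.97   0.02]] F [-5.14 -0.05  1.09] sd [0.39 0.56 0.37] w -0.0003
```

{"op": "send_rows", "data": {
  "rows": [
    {"dx":0,"dy":0,"dz":0.05,"rx":0,"ry":0,"rz":0,"fingers":1},
    {"dx":0,"dy":0,"dz":0.1,"rx":0,"ry":0,"rz":0,"fingers":1},
    {"dx":0,"dy":0,"dz":0.1,"rx":0,"ry":0,"rz":0,"fingers":1},
    {"dx":0,"dy":0,"dz":0.1,"rx":0,"ry":0,"rz":0,"fingers":1},
    {"dx":0,"dy":0,"dz":0.1,"rx":0,"ry":0,"rz":0,"fingers":1},
    {"dx":0,"dy":0,"dz":0.1,"rx":0,"ry":0,"rz":0,"fingers":1},
    {"dx":0,"dy":0,"dz":0.1,"rx":0,"ry":0,"rz":0,"fingers":1},
    {"dx":0,"dy":0,"dz":0.1,"rx":0,"ry":0,"rz":0,"fingers":1}
  ]
}}

```text
clock: 13.35
position: [0.569, 0.1967, 0.0979]
tool_rot: [-2.989, 1.571, -2.749]
force: [-6.1, -1.7, 1.1]
grip_width: -0.0002
```

```bash
python3 - <<'E'
from st import *
s=stat(7)
E
```

```text
t 13.7 pos [0.569  0.1966 0.0978] box [[-1.202e+01 -1.000e-02]] F [-5.99  0.2   1.32] sd [0.52 0.49 0.23] w 0.0
```

{"op": "send_rows", "data": {
  "rows": [
    {"dx":0,"dy":0,"dz":0.05,"rx":0,"ry":0,"rz":0,"fingers":1},
    {"dx":0,"dy":0,"dz":0.07,"rx":0,"ry":0,"rz":0,"fingers":1},
    {"dx":0,"dy":0,"dz":0.07,"rx":0,"ry":0,"rz":0,"fingers":1},
    {"dx":0,"dy":0,"dz":0.07,"rx":0,"ry":0,"rz":0,"fingers":1},
    {"dx":0,"dy":0,"dz":0.07,"rx":0,"ry":0,"rz":0,"fingers":1},
    {"dx":0,"dy":0,"dz":0.07,"rx":0,"ry":0,"rz":0,"fingers":1},
    {"dx":0,"dy":0,"dz":0.07,"rx":0,"ry":0,"rz":0,"fingers":1},
    {"dx":0,"dy":0,"dz":0.07,"rx":0,"ry":0,"rz":0,"fingers":1}
  ]
}}

```text
clock: 14.7
position: [0.5697, 0.1968, 0.0978]
tool_rot: [-2.973, 1.57, -2.733]
force: [-5.2, -1.8, 1.5]
grip_width: 0.0001
```

```bash
python3 - <<'E'
from st import *
s=stat(9)
E
```

```text
t 15.15 pos [0.5697 0.1968 0.0978] box [[-1.132e+01  1.000e-02]] F [-5.65 -0.17  1.26] sd [0.26 0.51 0.4 ] w -0.0004
```

{"op": "send_rows", "data": {
  "rows": [
    {"dx":0,"dy":0,"dz":0.05,"rx":0,"ry":0,"rz":0,"fingers":1},
    {"dx":0,"dy":0,"dz":0.1,"rx":0,"ry":0,"rz":0,"fingers":1},
    {"dx":0,"dy":0,"dz":0.1,"rx":0,"ry":0,"rz":0,"fingers":1},
    {"dx":0,"dy":0,"dz":0.1,"rx":0,"ry":0,"rz":0,"fingers":1},
    {"dx":0,"dy":0,"dz":0.1,"rx":0,"ry":0,"rz":0,"fingers":1},
    {"dx":0,"dy":0,"dz":0.1,"rx":0,"ry":0,"rz":0,"fingers":1},
    {"dx":0,"dy":0,"dz":0.1,"rx":0,"ry":0,"rz":0,"fingers":1},
    {"dx":0,"dy":0,"dz":0.1,"rx":0,"ry":0,"rz":0,"fingers":1}
  ]
}}

```text
clock: 16.15
position: [0.5707, 0.197, 0.0978]
tool_rot: [-2.951, 1.571, -2.712]
force: [-5.2, -0.2, 0.7]
grip_width: 0.0001
```

```bash
python3 - <<'E'
from st import *
s=stat(9)
E
```

```text
t 16.6 pos [0.5707 0.1971 0.0978] box [[-10.27   0.04]] F [-5.29  0.11  1.12] sd [0.62 0.49 0.41] w -0.0001
```

{"op": "send_rows", "data": {
  "rows": [
    {"dx":0,"dy":0,"dz":0.05,"rx":0,"ry":0,"rz":0,"fingers":1},
    {"dx":0,"dy":0,"dz":0.1,"rx":0,"ry":0,"rz":0,"fingers":1},
    {"dx":0,"dy":0,"dz":0.15,"rx":0,"ry":0,"rz":0,"fingers":1},
    {"dx":0,"dy":0,"dz":0.2,"rx":0,"ry":0,"rz":0,"fingers":1},
    {"dx":0,"dy":0,"dz":0.2,"rx":0,"ry":0,"rz":0,"fingers":1},
    {"dx":0,"dy":0,"dz":0.2,"rx":0,"ry":0,"rz":0,"fingers":1},
    {"dx":0,"dy":0,"dz":0.2,"rx":0,"ry":0,"rz":0,"fingers":1},
    {"dx":0,"dy":0,"dz":0.2,"rx":0,"ry":0,"rz":0,"fingers":1}
  ]
}}

```text
clock: 17.6
position: [0.5727, 0.1975, 0.0978]
tool_rot: [-2.822, 1.571, -2.582]
force: [-3.2, -1.1, -0.3]
grip_width: -0.0
```

```bash
python3 - <<'E'
from st import *
s=stat(7)
E
```

```text
t 17.95 pos [0.5728 0.1975 0.0979] box [[-8.18 -0.01]] F [-3.47 -0.33 -0.3 ] sd [0.47 0.22 0.21] w 0.0002
```

{"op": "send_rows", "data": {
  "rows": [
    {"dx":0,"dy":0,"dz":0.05,"rx":0,"ry":0,"rz":0,"fingers":1},
    {"dx":0,"dy":0,"dz":0.1,"rx":0,"ry":0,"rz":0,"fingers":1},
    {"dx":0,"dy":0,"dz":0.16,"rx":0,"ry":0,"rz":0,"fingers":1},
    {"dx":0,"dy":0,"dz":0.22,"rx":0,"ry":0,"rz":0,"fingers":1},
    {"dx":0,"dy":0,"dz":0.28,"rx":0,"ry":0,"rz":0,"fingers":1},
    {"dx":0,"dy":0,"dz":0.34,"rx":0,"ry":0,"rz":0,"fingers":1},
    {"dx":0,"dy":0,"dz":0.4,"rx":0,"ry":0,"rz":0,"fingers":1},
    {"dx":0,"dy":0,"dz":0.4,"rx":0,"ry":0,"rz":0,"fingers":1}
  ]
}}

```text
clock: 18.95
position: [0.5767, 0.1985, 0.0979]
tool_rot: [-0.241, 1.571, -0.001]
force: [0.0, 0.3, -0.3]
grip_width: 0.0
```

```bash
python3 - <<'E'
from st import *
s=stat(7)
E
```

```text
t 19.3 pos [0.5766 0.1985 0.0979] box [[-4.19  0.01]] F [ 0.17  0.16 -0.2 ] sd [0.35 0.44 0.59] w -0.0003
```

{"op": "send_rows", "data": {
  "rows": [
    {"dx":0,"dy":0,"dz":0.05,"rx":0,"ry":0,"rz":0,"fingers":1},
    {"dx":0,"dy":0,"dz":0.1,"rx":0,"ry":0,"rz":0,"fingers":1},
    {"dx":0,"dy":0,"dz":0.1,"rx":0,"ry":0,"rz":0,"fingers":1},
    {"dx":0,"dy":0,"dz":-1.5,"rx":0,"ry":0,"rz":0,"fingers":1},
    {"dx":-4,"dy":-4,"dz":-5,"rx":0,"ry":0,"rz":0,"fingers":0},
    {"dx":-5,"dy":-9,"dz":-9,"rx":1,"ry":0,"rz":0,"fingers":0},
    {"dx":-5,"dy":-13,"dz":-14,"rx":2,"ry":0,"rz":0,"fingers":0},
    {"dx":-5,"dy":-13,"dz":-14,"rx":2.4,"ry":0,"rz":0,"fingers":0}
  ]
}}

```text
clock: 20.3
position: [0.4696, 0.0356, 0.1484]
tool_rot: [-1.728, 1.57, -1.915]
force: [1.0, 0.9, -0.0]
grip_width: 0.0425
```

```bash
python3 - <<'E'
from st import *
s=stat(5)
P=np.r_[.468,.026,.1];print(plan(s,P,R1=down(np.radians(79.5))))
f=grab_frame('scene')['pixels'];cv2.imwrite('pics/s2.png',f[100:300,150:400].repeat(3,0).repeat(3,1))
f=grab_frame('top')['pixels'];cv2.imwrite('pics/t2.png',f[100:300,80:300].repeat(3,0).repeat(3,1))
E
```

```text
t 20.55 pos [0.472  0.0398 0.1479] box [[-143.5  -129.32]] F [ 0.54 -0.11 -0.17] sd [0.42 0.55 0.37] w 0.043
[array([ 4.79, -1.43, -0.16]), array([ 0.04 ,  0.002, -0.002])]
```

View pics/s2.png

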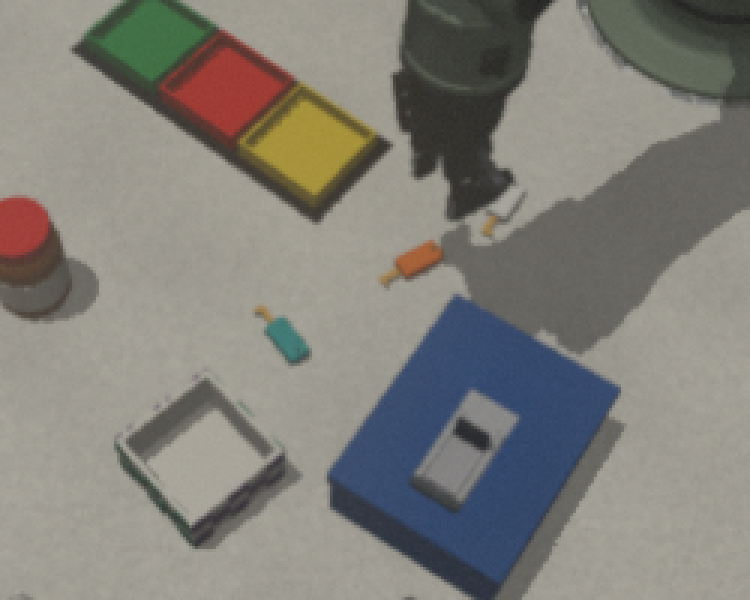

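View pics/t2.png

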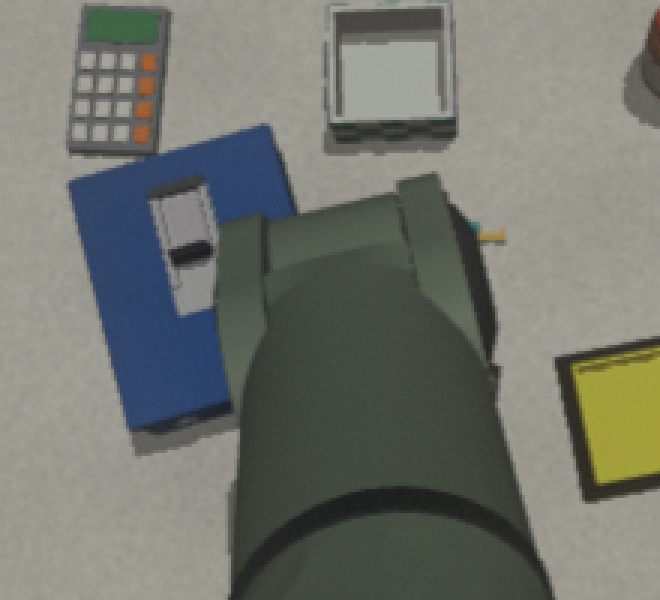

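{"op": "send_rows", "data": {
  "rows": [
    {"dx":2,"dy":-1.43,"dz":-0.16,"rx":0.04,"ry":0,"rz":0,"fingers":0},
    {"dx":4.5,"dy":-1.43,"dz":-0.16,"rx":0.04,"ry":0,"rz":0,"fingers":0},
    {"dx":7,"dy":-1.43,"dz":-0.16,"rx":0.04,"ry":0,"rz":0,"fingers":0},
    {"dx":9.8,"dy":-1.43,"dz":-0.16,"rx":0.04,"ry":0,"rz":0,"fingers":0},
    {"dx":9.8,"dy":-1.43,"dz":-0.16,"rx":0.04,"ry":0,"rz":0,"fingers":0},
    {"dx":9.8,"dy":-1.43,"dz":-0.16,"rx":0.04,"ry":0,"rz":0,"fingers":0},
    {"dx":9.8,"dy":-1.43,"dz":-0.16,"rx":0.04,"ry":0,"rz":0,"fingers":0},
    {"dx":9.8,"dy":-1.43,"dz":-0.16,"rx":0.04,"ry":0,"rz":0,"fingers":0}
  ]
}}

```text
clock: 21.65
position: [0.4678, 0.0253, 0.0506]
tool_rot: [0.359, 1.57, 0.173]
force: [0.1, 0.4, 0.5]
grip_width: 0.0431
```

```bash
python3 - <<'E'
from st import *
print('tab before/after',box(ground('scene',[(311.5,237.7),(307.3,244)],.107)))
s=stat(2)
P=np.r_[.468,.026,.012];print(plan(s,P,R1=down(np.radians(79.5))))
f=grab_frame('scene')['pixels'];cv2.imwrite('pics/s3.png',cv2.resize(f[140:240,240:340],None,fx=6,fy=6,interpolation=cv2.INTER_CUBIC))
f=grab_frame('top')['pixels'];cv2.imwrite('pics/t3.png',f[100:300,80:300].repeat(3,0).repeat(3,1))
E
```

```text
tab before/after [[-5.25081363  2.84964027]
 [14.60999857  2.79607727]]
t 21.75 pos [0.4676 0.0252 0.0503] box [[-151.25 -142.39]] F [-0.04  0.09 -0.22] sd [0.16 0.65 0.54] w 0.0428
[array([3.83, 0.08, 0.02]), array([-0.015,  0.004, -0.001])]
```

View pics/s3.png

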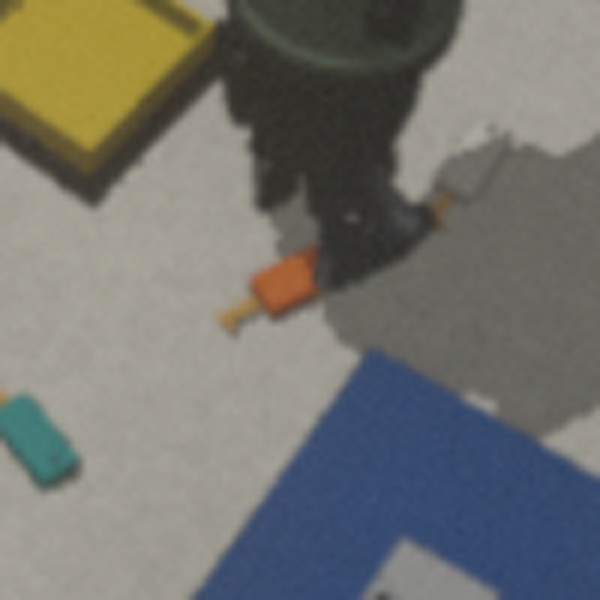

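The catch moved about 14 mm and stayed. The fingers straddle the orange fob at about (290,275) in the crop. Next I descend and grip.

{"op": "send_rows", "data": {
  "rows": [
    {"dx":1.5,"dy":0.08,"dz":0,"rx":0,"ry":0,"rz":0,"fingers":0},
    {"dx":3,"dy":0.08,"dz":0,"rx":0,"ry":0,"rz":0,"fingers":0},
    {"dx":3.8,"dy":0.08,"dz":0,"rx":0,"ry":0,"rz":0,"fingers":0},
    {"dx":3.8,"dy":0.08,"dz":0,"rx":0,"ry":0,"rz":0,"fingers":0},
    {"dx":3.8,"dy":0.08,"dz":0,"rx":0,"ry":0,"rz":0,"fingers":1},
    {"dx":3.8,"dy":0.08,"dz":0,"rx":0,"ry":0,"rz":0,"fingers":1},
    {"dx":3.8,"dy":0.08,"dz":0,"rx":0,"ry":0,"rz":0,"fingers":1},
    {"dx":3.8,"dy":0.08,"dz":0,"rx":0,"ry":0,"rz":0,"fingers":1}
  ],
  "squeeze": 30
}}

```text
clock: 22.85
position: [0.4678, 0.026, 0.0122]
tool_rot: [0.286, 1.57, 0.1]
force: [-2.3, -0.4, 7.0]
grip_width: 0.021
```

```bash
python3 - <<'E'
from st import *
s=stat(1)
# refine dishes: yellow mask centre
for n in('top','scene'):
    im=cv2.imread(f'pics/{n}0.png');H,S,V=cv2.split(cv2.cvtColor(im,cv2.COLOR_BGR2HSV))
    for nm,m in(('yel',(H>20)&(H<35)&(S>120)&(V>90)),('grn',(H>45)&(H<85)&(S>90)),('red',((H<6)|(H>174))&(S>130)&(V>90))):
        q=m.astype(np.uint8)
        if n=='top':q[:195]=0
        else:
            q[:90]=0;q[170:]=0;q[:,:172]=0
        c,l,st,ce=cv2.connectedComponentsWithStats(q);i=1+np.argmax(st[1:,4]);ys,xs=np.where(l==i)
        for z in(.006,.025):
            r=cv2.minAreaRect((ground(n,np.c_[xs,ys],z)[:,:2]*1000).astype(np.float32));print(n,nm,z,np.round(r[0],1),np.round(r[1],1),round(r[2],1))
for z in(.1,):
    print(plan(s,[.4635,-.145,z],R1=down(np.radians(79.5))))
E
```

```text
t 22.9 pos [0.4678 0.026  0.0122] box [[-150.89 -141.7 ]] F [-1.91 -0.42  6.79] sd [0.44 0.59 0.18] w 0.0208
top yel 0.006 [ 461.7 -141.6] [98.6 99.1] 8.1
top yel 0.025 [ 459.8 -139.7] [97.  97.5] 8.1
top grn 0.006 [ 491.5 -353.1] [ 98.2 100. ] 8.0
top grn 0.025 [ 489.1 -347.5] [96.5 98.3] 8.0
top red 0.006 [ 476.8 -247.5] [98.7 99. ] 8.1
top red 0.025 [ 474.6 -243.7] [97.  97.4] 8.1
scene yel 0.006 [ 452.1 -146.6] [100.2 100. ] 8.9
scene yel 0.025 [ 461.3 -136.8] [98.5 98.3] 8.9
scene grn 0.006 [ 484.3 -349.1] [82.2 77.2] 8.1
scene grn 0.025 [ 493.  -335.8] [80.8 75.9] 8.1
scene red 0.006 [ 467.2 -251.9] [97.1 98.3] 9.6
scene red 0.025 [ 476.1 -240.3] [95.4 96.6] 9.6
[array([ -8.79, -16.88,   2.74]), array([-0.016,  0.004, -0.001])]
```

```bash
python3 - <<'E'
from st import *
s=telemetry.observe()
print(plan(s,[.449,-.1405,.09],R1=down(np.radians(98))))
E
```

```text
[array([ -7.79, -16.71,   1.24]), array([-1.866e+00,  4.000e-03, -1.000e-03])]
```

{"op": "send_rows", "data": {
  "rows": [
    {"dx":-2,"dy":0,"dz":0,"rx":0,"ry":0,"rz":0,"fingers":1},
    {"dx":-5,"dy":0,"dz":0,"rx":0,"ry":0,"rz":0,"fingers":1},
    {"dx":-7.79,"dy":-3,"dz":0.2,"rx":-0.4,"ry":0,"rz":0,"fingers":1},
    {"dx":-7.79,"dy":-7,"dz":0.5,"rx":-0.9,"ry":0,"rz":0,"fingers":1},
    {"dx":-7.79,"dy":-11,"dz":0.8,"rx":-1.4,"ry":0,"rz":0,"fingers":1},
    {"dx":-7.79,"dy":-15,"dz":1.1,"rx":-1.866,"ry":0,"rz":0,"fingers":1},
    {"dx":-7.79,"dy":-16.71,"dz":1.24,"rx":-1.866,"ry":0,"rz":0,"fingers":1},
    {"dx":-7.79,"dy":-16.71,"dz":1.24,"rx":-1.866,"ry":0,"rz":0,"fingers":1}
  ]
}}

```text
clock: 23.9
position: [0.4485, -0.1418, 0.0898]
tool_rot: [-1.615, 1.571, -1.477]
force: [-0.3, 0.4, 0.3]
grip_width: 0.021
```

```bash
python3 - <<'E'
from st import *
s=stat(3)
print(plan(s,[.449,-.1405,.022],R1=down(np.radians(98))))
f=grab_frame('scene')['pixels'];cv2.imwrite('pics/s4.png',cv2.resize(f[80:260,170:370],None,fx=4,fy=4,interpolation=cv2.INTER_CUBIC)[:600])
E
```

```text
t 24.05 pos [ 0.449  -0.1396  0.0898] box [[-208.5  -298.13]] F [ 0.32  0.37 -0.07] sd [0.4  0.34 0.43] w 0.0214
[array([ 6.78, -0.09, -0.02]), array([ 0.006,  0.001, -0.001])]
```

View pics/s4.png

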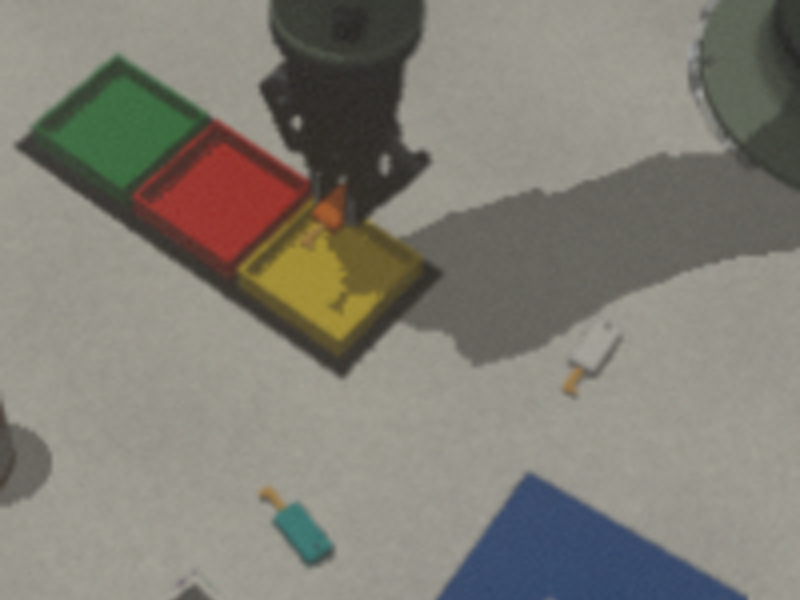

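The orange key is held above the yellow dish, at about (330,215) in the crop, with its blade over the dish. Next I lower, release and lift.

{"op": "send_rows", "data": {
  "rows": [
    {"dx":2,"dy":-0.09,"dz":0,"rx":0,"ry":0,"rz":0,"fingers":1},
    {"dx":4,"dy":-0.09,"dz":0,"rx":0,"ry":0,"rz":0,"fingers":1},
    {"dx":6,"dy":-0.09,"dz":0,"rx":0,"ry":0,"rz":0,"fingers":1},
    {"dx":6.8,"dy":-0.09,"dz":0,"rx":0,"ry":0,"rz":0,"fingers":1},
    {"dx":6.8,"dy":-0.09,"dz":0,"rx":0,"ry":0,"rz":0,"fingers":1},
    {"dx":6.8,"dy":-0.09,"dz":0,"rx":0,"ry":0,"rz":0,"fingers":1},
    {"dx":6.8,"dy":-0.09,"dz":0,"rx":0,"ry":0,"rz":0,"fingers":0.2},
    {"dx":6.8,"dy":-0.09,"dz":0,"rx":0,"ry":0,"rz":0,"fingers":0.2}
  ]
}}

```text
clock: 25.1
position: [0.4492, -0.1415, 0.0222]
tool_rot: [-0.391, 1.57, -0.252]
force: [-1.1, -0.1, -0.0]
grip_width: 0.0346
```

{"op": "send_rows", "data": {
  "rows": [
    {"dx":0,"dy":0,"dz":0,"rx":0,"ry":0,"rz":0,"fingers":0.2},
    {"dx":0,"dy":0,"dz":0,"rx":0,"ry":0,"rz":0,"fingers":0.2},
    {"dx":-2,"dy":0,"dz":0,"rx":0,"ry":0,"rz":0,"fingers":0.2},
    {"dx":-5,"dy":0,"dz":0,"rx":0,"ry":0,"rz":0,"fingers":0.2},
    {"dx":-9,"dy":0,"dz":0,"rx":0,"ry":0,"rz":0,"fingers":0.2},
    {"dx":-13,"dy":4,"dz":0,"rx":0,"ry":0,"rz":0,"fingers":0.2},
    {"dx":-15,"dy":9,"dz":0,"rx":0,"ry":0,"rz":0,"fingers":0.2},
    {"dx":-15,"dy":14,"dz":0,"rx":0,"ry":0,"rz":0,"fingers":0.2}
  ]
}}

```text
clock: 26.1
position: [0.4299, -0.0015, 0.1733]
tool_rot: [-0.093, 1.568, 0.046]
force: [1.8, 0.1, -0.5]
grip_width: 0.0341
```

```bash
python3 - <<'E'
from st import *
s=stat(3)
f=grab_frame('scene')['pixels'];cv2.imwrite('pics/s5.png',cv2.resize(f[80:270,160:360],None,fx=3,fy=3,interpolation=cv2.INTER_CUBIC))
f=grab_frame('top')['pixels'];cv2.imwrite('pics/t5.png',f)
E
```

```text
t 26.25 pos [ 0.4293 -0.0008  0.1721] box [[-194.67 -158.53]] F [1.26 1.86 0.02] sd [1.1  3.81 0.59] w 0.0342
```

View pics/s5.png

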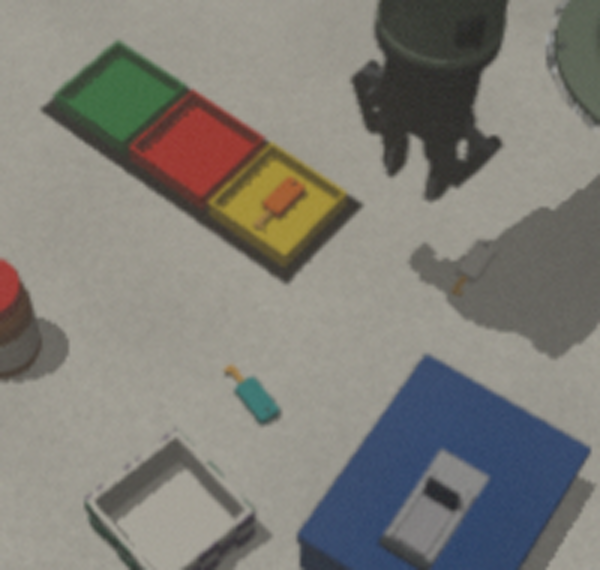

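View pics/t5.png

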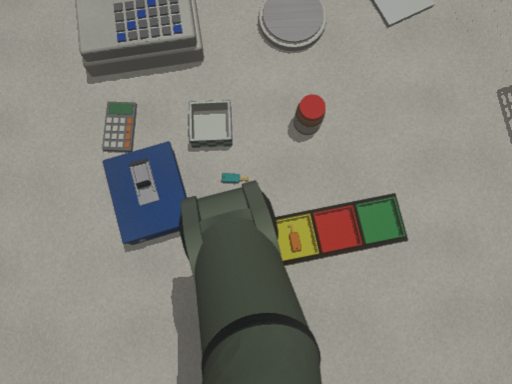

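The key lies flat in the yellow dish, at (295,240) in the top view. The tab is still forward at (144,184), and the bystanders and look-alikes have not moved.

```bash
python3 -c "
from workcell import job;print(job.job_done())"
```

```text
the job is handed in; nothing more can be done
None
```

I checked the catch and put the orange-fob key in the yellow dish, because the catch let go at about 5.8 N, below the 7 N limit. I handed the job in at about 26 s.

- **Catch:** I pushed the tab in small steps along the lid. The averaged force rose from 2.3 N to between 5.7 and 6.0 N around 5 to 6 mm of travel. It then fell to 5.3 and 3.5 N, and was zero by about 13 mm. The highest averaged force was 6.0 N, and the highest single reading I noted was about 6.3 N, against your limit of 25 N. Afterwards the tab sat forward and stayed there.
- **Key and bystanders:** The last pictures show the key lying flat inside the yellow dish and the gripper clear of everything. The basket, jar, calculator and both look-alike keys look unmoved.
- **What disagreed:**
    - The two readings nearest the peak were 6.0 and then 5.65 N, a spread I put down to sensor noise. Both are 1 N or more below the limit.
    - The pictures put the tab's travel at a rough 18 to 20 mm, which is more than the 14 mm possible. I relied on the force profile and on seeing the tab stay forward.
    - The gripper read about 7 N upward while gripping the fob, so the fingertips probably touched the counter lightly.

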